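# Slide the inspected board out to the marked stop

## Task

The board under the microscope has been inspected: press down the orange brake pad in the middle of the black carriage to free it and, keeping the pad pressed, push the carriage along its rail right up against the orange stop with the white line. Then let the pad come up so that the brake holds the carriage there. Touch it with the fingers only, do not force the carriage while its brake is on, do not knock the microscope, and leave the loose things on the bench where they are.

Things in the scene. Friction and masses are not known exactly. Their poses are not given: they have to be found in the camera images.
- carriage: the black carriage, which slides along the rail's y axis and cannot come off it: a block 90 mm along the rail and 90 mm across, its deck 50 mm above the bench. Origin on the rail's centre line at bench height, below the middle of the block; axes as the rail's. With the brake free it runs with 1 to 2 N of drag and stops when no longer pushed
- nest (a point): middle of the green circuit board that the carriage carries in an 80 x 80 mm nest on a flat arm, 130 mm from the rail's centre line on the rail's +x side; the nest's rim is 46 mm above the bench
- brake_pad (a joint): how far the brake pad is pressed down, in m: 0 = up, brake on; 0.008 = fully down. The spring brake holds the carriage with 20 to 30 N until the pad is pressed: this takes 7 N to start and 9.4 N at full depth, and from 1 mm down the carriage is free. Let go, the pad springs up and the brake grips again
- pad_top (a point): centre of the top face of the orange brake pad in the middle of the carriage: 45 x 45 mm, 47 mm above the bench when up, 3 mm below the deck, in a 48 mm square window through the deck. A fingertip in the window presses the pad and can push on the window's upright walls; by rubbing on the pad it also drags the carriage. The point moves with carriage and pad
- rail: the slide's base, fixed to the bench: aluminium plate 110 x 500 x 10 mm with a steel profile rail along its y axis; origin under its middle, at bench height; its x axis points to the side of the microscope
- marked_stop: the marked stop, on either side of the carriage: orange block fixed on the rail, white line across its top, 76 mm across, 24 mm along the rail, top 50 mm above the bench, rubber bumpers 3 mm proud on both faces, a knurled screw on its -x side. Origin on the rail's centre line at bench height, axes as the rail's. With the carriage touching, the pad's centre is 60 mm from it along the rail
- plain_stop: the other stop, the same size but grey and without a line, on the other side of the carriage
- microscope: low video microscope, fixed: upright lens tube 34 mm across, from 88 to 176 mm above the bench, held by an orange arm at 147 mm height (44 mm collar) from a post 125 mm farther along its own +x (top 180 mm, foot 68 mm across). Origin on the bench under the lens, about 130 mm from the rail's centre line on its +x side
- positioner: bystander, loose: a probe positioner: black magnetic base 60 x 44 mm, silver and black stages and three knurled knobs, 64 mm tall; origin under the base
- chip_tray: bystander, loose: black open chip tray, 70 x 70 x 14 mm, nine pockets; origin under its centre
- tweezers: bystander, loose: steel tweezers lying flat, 135 mm long, 6 mm thick, along x; origin under the middle
- spare_objective: bystander, loose: spare brass microscope objective standing upright, 34 mm across, 44 mm tall; origin under its centre
- solvent_bottle: bystander, loose: white round bottle with a blue cap, 54 mm across, 110 mm tall; origin under its centre
- driver: bystander, loose: small screwdriver with a dark blue handle lying along x, 130 mm long, 26 mm thick; origin under the middle
- wafer_carrier: bystander, loose: flat round grey wafer carrier, 114 mm across, 23 mm tall; origin under its centre

How it is judged:
By the outcome, as a careful person would: the job done as asked, in the order asked, and still so for the second after the job is handed in, with the robot touching nothing.
It also fails if it takes over 38 s, if anything falls off the work surface, if the arm or the gripper's body presses on something with over 40 N, if the wrist force passes 120 N, or if a joint passes its speed limit or range.

## Robot

A 7-joint arm with a two-finger parallel gripper is mounted at the origin on the work surface. World frame = base frame: x ahead of the robot, y to its left, z up, the work surface at z = 0. Lengths are in mm, angles in rad, forces in N, time in s.
With the tool pointing down it reaches from about 400 to 850 mm from the base axis. Payload 10.4 kg.
Tool frame: the origin (TCP) lies at the very end of the fingers, on their centre line; the grasp point (between the pads) lies 19 mm behind it; z points along the fingers, y is the direction in which the jaws open and shut (so a half turn about z gives the same grasp; the last joint's range is limited). The gripper opens to 87 mm and grips with 3 to 60 N. Pads are 19 mm wide; open, the fingers measure 117 mm over their backs; the gripper's body (75 mm by 190 mm) begins 51 mm behind the grasp point.
Start: joints at [1.215, 0.332, -0.065, 1.46, 0.022, 1.35, -0.088], TCP at [204.204, -590.722, 222.576] pointing down, gripper open.
Joint ranges: [-2.6, 2.6], [-0.5, 2.12], [-1.47, 1.34], [0.16, 2.42], [-1.27, 4.41], [0.06, 2.06], [-2.6, 2.6]. Speed limits (rad/s): [2.22, 2.22, 2.79, 2.79, 3.14, 3.14, 3.14].

## Interface

Orientations are given as a unit quaternion [w, x, y, z].
In Python, from bench import sense, get_image, r gives the robot as it stands.
- The arm moves only by the shell command python3 -m creep 'ROWS' [OPENING] [FORCE]. ROWS is JSON, a list of rows, each a list of 4 numbers: the shift along the tool's x, y, z as a fraction of full scale, then the turn about the tool's z as a fraction of full scale. A call has 1 to 8 rows; each row is the pose to reach, as a shift and turn from the pose measured when the call began, along the tool's axes at that moment; what a row does not reach only later rows make up. Full scale, the value 1, is 400 mm for a shift and 45 degrees for a turn. A row lasts 1/10 s, in which the tool goes at most 50 mm and 8.59 degrees, less where a joint would pass 70% of its speed; a pose out of reach is approached as far as the arm can. A call with a number of a shift or a turn outside -1 to 1 is refused whole. A call with a gripper value outside its range is refused whole. OPENING is the gripper's target within -1 to 1 (shut at 1, half-way at 0, fully open at -1), set as the call begins (- or left out, the last holds). The fingers move at their own pace and stop on an object; FORCE is the grip in N (left out, the last holds). Time passes only in rows, so rows that repeat a pose let the fingers close. It gives the time, the measured TCP pose, the force and the opening at its end, in the units of the state.
- sense(): the state, without advancing time (a new reading comes with each control period).
- get_image(name): name is "scene" or "side" or "wrist"; returns a dict with "image" (480x640x3 uint8, red, green, blue), "range_z" (480x640 float32, mm along the optical axis (not along the pixel's ray), 0 where there is no reading), "K" (3x3 intrinsics, pixels), "position" and "orientation" of the camera in the world; the wrist camera has in their place "tool_from_camera" (4x4, takes a point from camera to tool coordinates, whose origin is the TCP and whose axes are the flange's). Camera axes: x right, y down, z forward; pixel columns grow to the right and rows downward; lengths in mm; the calibration is good to about 2 mm. A picture is of the moment at which its call begins: read the wrist's pose just before it.
- r.job_done(): hands the job in, once; it reports no verdict.
The state is a dict: "clock": time; "joints": joint angles; "joint_vel": joint speeds; "effort": joint torques, N m; "eef_pos": TCP position; "ee_rot": TCP orientation; "ft_force": force on the tool from outside, world axes, zero at the start; "wrist_torque": the same for the moment, N m; "opening": finger opening in mm.
Only numpy, scipy, OpenCV 4.12 (cv2) and the standard library are available. Lean on these libraries where they do the work, as an engineer would, in place of code of your own. Each camera call takes 0.05 s, during which the arm holds its last target.

## Working session

There is one attempt and no reset: what is moved stays moved. The work goes in short steps, Python scripts to look and compute and a shell command to move; the robot and the scene stay as the last step left them, time stands still between calls to the robot, and variables do not carry over. Pictures are saved under pics/ and viewed, and the job is handed in when it is done.

```bash
ls; mkdir -p pics
python3 - <<'E'
from bench import sense,get_image,r
import cv2,numpy as np
s=sense();print(s)
for n in["scene","side","wrist"]:
    d=get_image(n);np.savez(f"pics/{n}0.npz",**d);cv2.imwrite(f"pics/{n}0.png",d["image"][:,:,::-1])
    print(n,d["K"],d.get("position"),d.get("orientation"),d.get("tool_from_camera"))
E
```

```text
pics
{'clock': 0.0, 'joints': array([ 1.21538314,  0.33285427, -0.06470006,  1.46093464,  0.02162694,
        1.3498783 , -0.08852186]), 'joint_vel': array([-0.00089694, -0.00031068, -0.00092067, -0.00185025, -0.00046788,
        0.00054126,  0.00065844]), 'effort': array([-6.97111591e-04, -6.23248529e+01,  2.38300773e-02, -3.89888263e+01,
       -6.16456219e-02,  3.96915630e-02,  8.37962830e-05]), 'eef_pos': array([ 204.05293528, -590.35339313,  221.76811719]), 'ee_rot': array([-6.70732643e-04,  9.86185698e-01,  1.65642068e-01, -1.58078328e-04]), 'ft_force': array([0.14749558, 0.02264007, 0.94364281]), 'wrist_torque': array([-0.03564941, -0.02332511,  0.00327125]), 'opening': 87.14936923757867}
scene [[620.51942747   0.         315.79364919]
 [  0.         620.51942747 232.75943193]
 [  0.           0.           1.        ]] [1651.89969991  425.65007658  820.18922474] [-0.28667489  0.5009646   0.71418055 -0.39597743] None
side [[460.09391022   0.         320.10450423]
 [  0.         460.09391022 246.08986483]
 [  0.           0.           1.        ]] [236.98781245 604.95021169 545.14439539] [ 0.08874873 -0.19210984  0.87056967 -0.44421382] None
wrist [[360.21032592   0.         317.68479722]
 [  0.         360.21032592 233.74860929]
 [  0.           0.           1.        ]] None None [[-4.23560616e-04 -9.70116188e-01 -2.42640480e-01  6.43856946e+01]
 [ 9.99999909e-01 -4.21199319e-04 -6.16067838e-05  8.97784658e-02]
 [-4.24342665e-05 -2.42640484e-01  9.70116279e-01 -1.62627859e+02]
 [ 0.00000000e+00  0.00000000e+00  0.00000000e+00  1.00000000e+00]]
```

View pics/scene0.png

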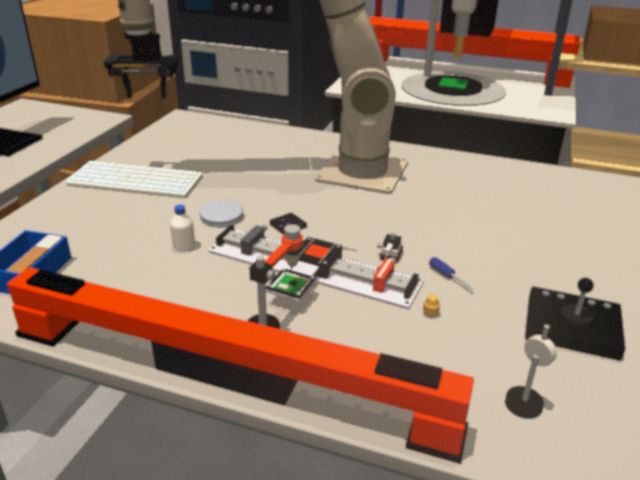

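View pics/side0.png

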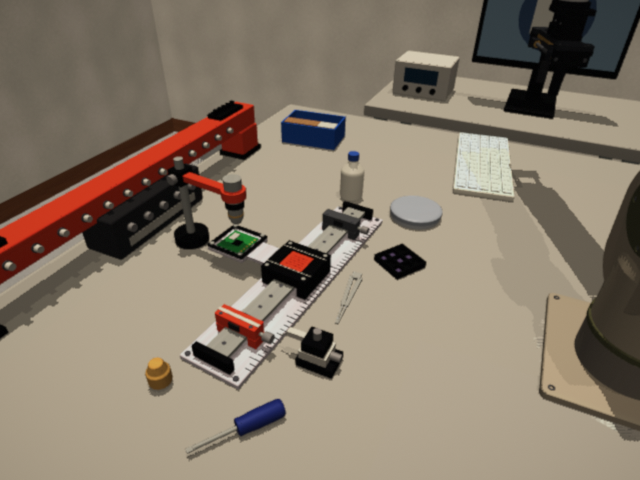

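View pics/wrist0.png

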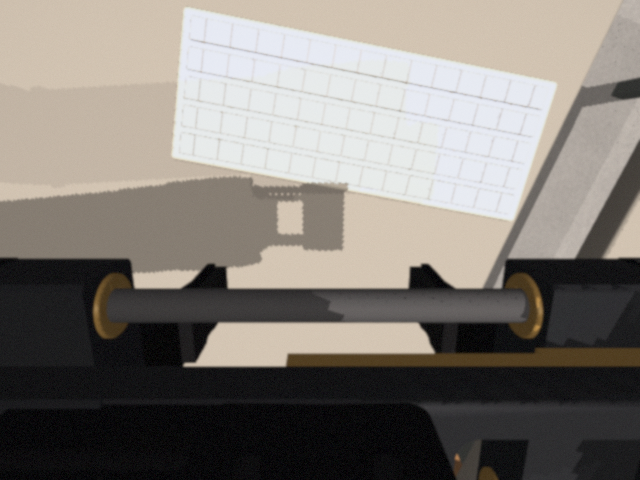

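The scene view shows the carriage (orange pad) near (318,252) and the orange marked stop near (384,273). In the side view the pad is near (298,263) and the stop near (240,325), towards world +y. I'll enlarge both.

```bash
python3 - <<'E'
import cv2,numpy as np
a=cv2.imread("pics/side0.png")[170:390,170:400];cv2.imwrite("pics/side0c.png",cv2.resize(a,None,fx=2.7,fy=2.7,interpolation=cv2.INTER_CUBIC))
a=cv2.imread("pics/scene0.png")[190:340,200:450];cv2.imwrite("pics/scene0c.png",cv2.resize(a,None,fx=3.2,fy=3.2,interpolation=cv2.INTER_CUBIC))
E
cat > h.py <<'E'
import numpy as np
from scipy.spatial.transform import Rotation as R
def cam(d,u,v,z=None,pose=None):
    K=d["K"]; 
    if "position" in d and d["position"].ndim: 
        Rm=R.from_quat(d["orientation"],scalar_first=True).as_matrix();t=d["position"]
    else:
        p,q=pose;T=d["tool_from_camera"];Rt=R.from_quat(q,scalar_first=True).as_matrix()
        Rm=Rt@T[:3,:3];t=Rt@T[:3,3]+p
    ray=Rm@np.array([(u-K[0,2])/K[0,0],(v-K[1,2])/K[1,1],1])
    if z is None: return t+ray*float(d["range_z"][int(round(v)),int(round(u))])
    return t+ray*(z-t[2])/ray[2]
E
```

```text
(no output)
```

View pics/side0c.png

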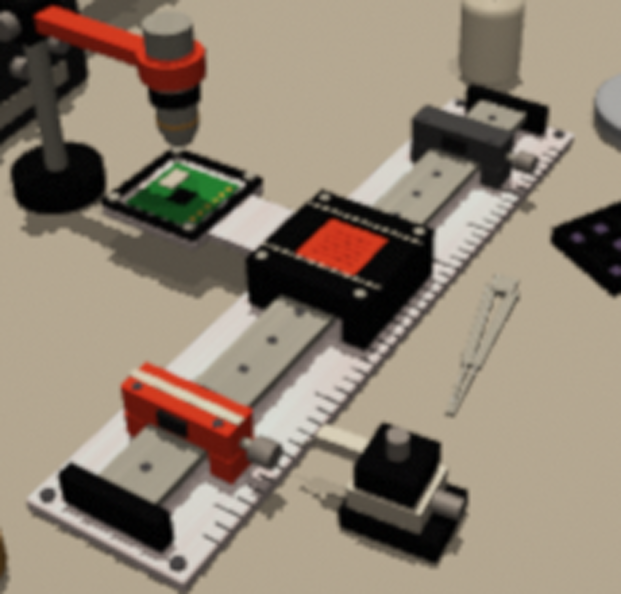

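View pics/scene0c.png

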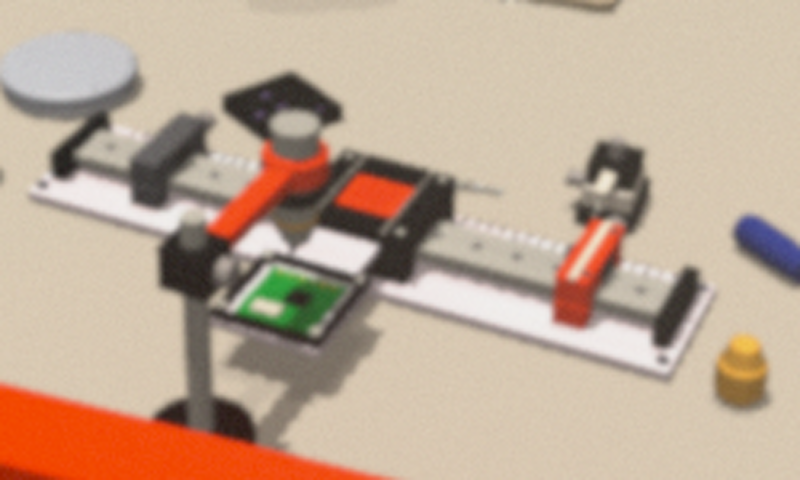

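Run:
```python
import numpy as np
from h import cam
d=dict(np.load("pics/side0.npz"));s=dict(np.load("pics/scene0.npz"))
f=lambda p,z:cam(d,170+p[0]/2.7-.3,170+p[1]/2.7-.3,z).round(1)
g=lambda p,z:cam(s,200+p[0]/3.2-.3,190+p[1]/3.2-.3,z).round(1)
for n,z,L in [("pad",47,[(320,220),(388,238),(352,278),(296,260)]),("deck",50,[(322,192),(433,230),(368,297),(250,255)]),("stop",50,[(150,363),(252,408),(240,422),(125,380)]),("line ends",50,[(140,372),(243,415)]),("plate",10,[(30,503),(185,590),(572,135)])]:
    print("side",n,[list(f(p,z)) for p in L],np.mean([f(p,z) for p in L],0))
for n,z,L in [("pad",47,[(352,173),(417,188),(400,220),(335,203)]),("deck",50,[(345,150),(453,180),(408,250),(320,227)]),("line",50,[(608,222),(578,268)]),("plate",10,[(715,288),(668,377),(28,192)])]:
    print("scene",n,[list(g(p,z)) for p in L],np.mean([g(p,z) for p in L],0))
# depth checks
print([cam(d,170+p[0]/2.7,170+p[1]/2.7).round(1) for p in [(343,248),(140,372),(243,415),(190,393)]])
print([cam(s,200+p[0]/3.2,190+p[1]/3.2).round(1) for p in [(376,196),(595,240)]])
print("micro top",f((168,25),176), "positioner tips",f((320,430),40),f((395,430),64))
```

```text
side pad [[np.float64(557.2), np.float64(19.4), np.float64(47.0)], [np.float64(507.8), np.float64(17.6), np.float64(47.0)], [np.float64(510.8), np.float64(64.8), np.float64(47.0)], [np.float64(551.2), np.float64(64.0), np.float64(47.0)]] [531.75  41.45  47.  ]
side deck [[np.float64(568.9), np.float64(-6.0), np.float64(50.0)], [np.float64(483.1), np.float64(0.5), np.float64(50.0)], [np.float64(492.1), np.float64(80.2), np.float64(50.0)], [np.float64(578.2), np.float64(75.5), np.float64(50.0)]] [530.575  37.55   50.   ]
side stop [[np.float64(579.5), np.float64(186.6), np.float64(50.0)], [np.float64(508.7), np.float64(192.7), np.float64(50.0)], [np.float64(509.3), np.float64(204.7), np.float64(50.0)], [np.float64(584.4), np.float64(204.3), np.float64(50.0)]] [545.475 197.075  50.   ]
side line ends [[np.float64(580.4), np.float64(195.2), np.float64(50.0)], [np.float64(510.5), np.float64(199.4), np.float64(50.0)]] [545.45 197.3   50.  ]
side plate [[np.float64(603.8), np.float64(273.8), np.float64(10.0)], [np.float64(496.5), np.float64(286.1), np.float64(10.0)], [np.float64(452.8), np.
[... 530 characters left out ...]
t64(21.1), np.float64(50.0)]] [540.    49.95  50.  ]
scene line [[np.float64(510.2), np.float64(206.7), np.float64(50.0)], [np.float64(571.5), np.float64(200.9), np.float64(50.0)]] [540.85 203.8   50.  ]
scene plate [[np.float64(505.3), np.float64(285.1), np.float64(10.0)], [np.float64(615.0), np.float64(275.5), np.float64(10.0)], [np.float64(564.1), np.float64(-220.1), np.float64(10.0)]] [561.46666667 113.5         10.        ]
[array([528.7,  40.7,  47.3]), array([579.1, 196.3,  50.8]), array([509.9, 199.6,  49.8]), array([544.6, 198.4,  50.7])]
[array([534.3,  44.5,  48.3]), array([535.1, 204.3,  49.4])]
micro top [654.4  31.5 176. ] positioner tips [471.8 183.   40. ] [425.  186.2  64. ]
```

```bash
cat >> h.py <<'E'
def plan(tgt,yaw=None):
    from bench import sense
    s=sense();Rt=R.from_quat(s["ee_rot"],scalar_first=True).as_matrix()
    d=Rt.T@(np.array(tgt,float)-s["eef_pos"]);x=Rt[:,0]
    y0=np.degrees(np.arctan2(x[1],x[0]))
    out=list((d/400).round(4))
    if yaw is not None: out.append(round((y0-yaw)/45,4))
    print("clk",s["clock"].round(2),"pos",s["eef_pos"].round(1),"yaw",y0.round(2),"tilt z",Rt[:,2].round(4),"F",s["ft_force"].round(1),"open",round(s["opening"],1),"rows->",out)
E
python3 - <<'E'
from h import plan
plan([380,-260,240],-5.2); plan([531,40,240],-5.2)
E
```

```text
Traceback (most recent call last):
  File "h.py", line 20, in plan
    print("clk",s["clock"].round(2),"pos",s["eef_pos"].round(1),"yaw",y0.round(2),"tilt z",Rt[:,2].round(4),"F",s["ft_force"].round(1),"open",round(s["opening"],1),"rows->",out)
                ^^^^^^^^^^^^^^^^
AttributeError: 'float' object has no attribute 'round'
```

```bash
sed -i 's/s\["clock"\].round(2)/round(s["clock"],2)/' h.py
python3 - <<'E'
from h import plan
plan([380,-260,240],-5.2); plan([531,40,240],-5.2)
E
```

```text
clk 0.15 pos [ 204.1 -590.4  222. ] yaw 19.07 tilt z [-4.e-04  1.e-03 -1.e+00] F [ 0.2 -0.5  0.1] open 87.0 rows-> [np.float64(0.6855), np.float64(-0.6371), np.float64(-0.0445), np.float64(0.5394)]
clk 0.15 pos [ 204.1 -590.4  222. ] yaw 19.07 tilt z [-4.e-04  1.e-03 -1.e+00] F [ 0.2 -0.5  0.1] open 87.0 rows-> [np.float64(1.2874), np.float64(-1.2226), np.float64(-0.0439), np.float64(0.5394)]
```

```bash
python3 -m creep '[[0.08,-0.08,-0.02,0.1],[0.16,-0.16,-0.03,0.2],[0.25,-0.24,-0.04,0.3],[0.34,-0.32,-0.045,0.4],[0.43,-0.40,-0.045,0.54],[0.52,-0.48,-0.045,0.54],[0.61,-0.56,-0.045,0.54],[0.685,-0.637,-0.045,0.54]]' 1 20
python3 - <<'E'
from h import plan
plan([529,40,230],-5.2)
E
```

```text
clock: 0.95
eef_pos: [380.7, -257.8, 240.2]
ee_rot: [-0.0, 0.999, -0.045, -0.0]
ft_force: [1.1, 0.1, 0.0]
opening: 31.0
clk 0.95 pos [ 380.7 -257.8  240.2] yaw -5.17 tilt z [-2.e-04  8.e-04 -1.e+00] F [1.1 0.1 0. ] open 31.0 rows-> [np.float64(0.3021), np.float64(-0.7748), np.float64(0.026), np.float64(0.0007)]
```

```bash
python3 -m creep '[[0.04,-0.1,0,0],[0.08,-0.2,0,0],[0.12,-0.3,0,0],[0.16,-0.4,0,0],[0.20,-0.5,0,0],[0.24,-0.6,0,0],[0.27,-0.7,0.01,0],[0.302,-0.775,0.026,0]]' 1 20
python3 - <<'E'
from bench import sense,get_image
import cv2,numpy as np
from h import plan
plan([531,42,80],-5.2)
s=sense()
for n in["wrist","side"]:
    d=get_image(n);cv2.imwrite(f"pics/{n}1.png",d["image"][:,:,::-1]);np.savez(f"pics/{n}1.npz",p=s["eef_pos"],q=s["ee_rot"],**d)
E
```

```text
clock: 1.75
eef_pos: [529.4, 42.9, 230.2]
ee_rot: [-0.001, 0.999, -0.044, 0.0]
ft_force: [0.8, -0.1, 0.0]
opening: 0.6
clk 1.75 pos [529.4  42.9 230.2] yaw -5.07 tilt z [ 5.0e-04  1.4e-03 -1.0e+00] F [ 0.8 -0.1  0. ] open 0.6 rows-> [np.float64(0.004), np.float64(0.0025), np.float64(0.3756), np.float64(0.0029)]
```

View pics/wrist1.png

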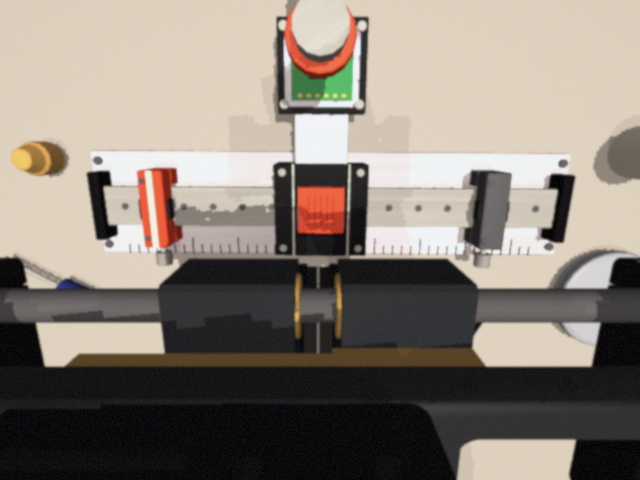

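View pics/side1.png

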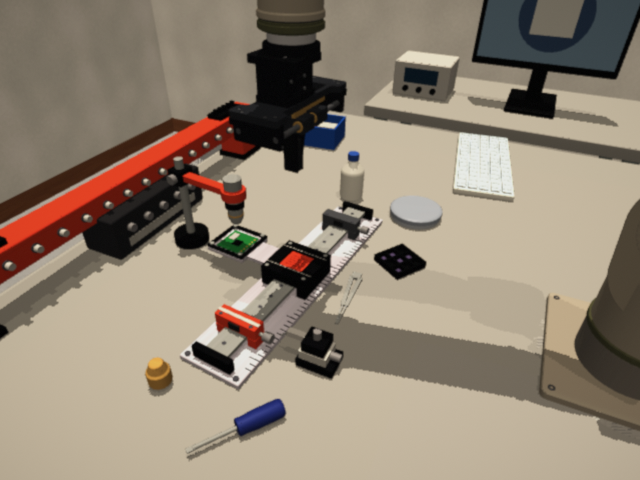

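Run:
```python
import cv2
a=cv2.imread("pics/wrist1.png")[140:300,80:400];cv2.imwrite("pics/wrist1c.png",cv2.resize(a,None,fx=2.5,fy=2.5,interpolation=cv2.INTER_CUBIC))
```

```text
(no output)
```

View pics/wrist1c.png

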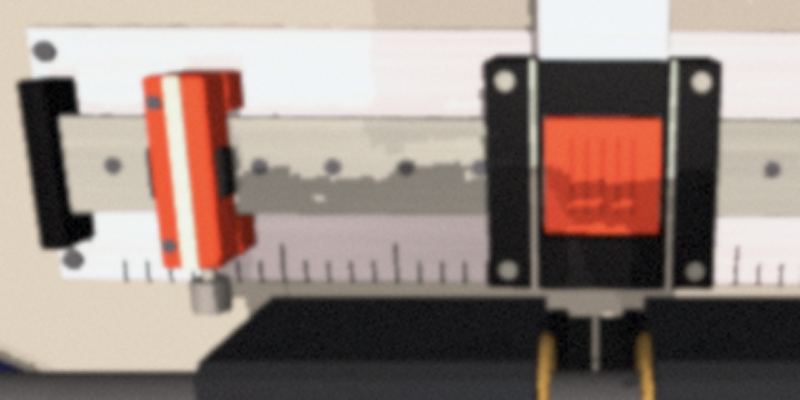

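Run:
```python
import numpy as np
from h import cam,plan
d=dict(np.load("pics/wrist1.npz"));P=(d["p"],d["q"])
d={k:d[k] for k in("K","tool_from_camera","range_z")}
f=lambda u,v,z:cam(d,80+u/2.5-.3,140+v/2.5-.3,z,P)
pad=np.mean([f(*p,47) for p in[(543,117),(662,117),(662,235),(544,235)]],0)
st=np.mean([f(*p,50) for p in[(143,76),(206,73),(220,264),(167,268)]],0)
l=[f(173,73,50),f(188,268,50)]
print(pad,st,l, np.mean(l,0)); 
e=[f(28,28,10),f(533,28,10),f(62,280,10),f(485,285,10)];print(np.round(e,1))
v=np.array(st-pad);print("dist",np.hypot(v[0],v[1]),"ang",np.degrees(np.arctan2(v[0],v[1])))
plan([pad[0],pad[1],60],-5.2)
```

```text
[530.59982905  39.34936551  47.        ] [547.08521816 200.10274751  50.        ] [array([584.9178573 , 196.75599343,  50.        ]), array([509.23061785, 206.22207336,  50.        ])] [547.07423757 201.48903339  50.        ]
[[607.4 271.7  10. ]
 [588.8  63.   10. ]
 [498.9 282.9  10. ]
 [480.   96.   10. ]]
dist 161.59646616914156 ang 5.855259753188126
clk 1.85 pos [529.2  45.1 229. ] yaw -4.8 tilt z [-0.0015  0.0033 -1.    ] F [-0.4 -0.1 -0.5] open 0.7 rows-> [np.float64(0.0055), np.float64(0.0153), np.float64(0.4225), np.float64(0.0088)]
```

```bash
python3 -m creep '[[0.005,0.011,0.08,0.01],[0.005,0.011,0.18,0.01],[0.005,0.011,0.28,0.01],[0.005,0.011,0.37,0.01],[0.005,0.011,0.40,0.01],[0.005,0.011,0.41,0.01],[0.005,0.011,0.41,0.01]]'
python3 - <<'E'
from bench import sense,get_image
import cv2,numpy as np
from h import plan
d=get_image("side");a=d["image"][170:390,170:400,::-1];cv2.imwrite("pics/side2.png",cv2.resize(a,None,fx=2.7,fy=2.7))
d=get_image("wrist");cv2.imwrite("pics/wrist2.png",d["image"][:,:,::-1])
plan([531,41,47],-5.3)
E
```

```text
clock: 2.55
eef_pos: [531.2, 40.9, 66.0]
ee_rot: [-0.002, 0.999, -0.046, -0.0]
ft_force: [-0.2, -0.2, 0.5]
opening: 0.5
clk 2.65 pos [531.8  41.1  66.8] yaw -5.27 tilt z [ 0.0012  0.0033 -1.    ] F [ 1.1 -0.4 -1.6] open 0.4 rows-> [np.float64(-0.0019), np.float64(0.0005), np.float64(0.0494), np.float64(0.0007)]
```

View pics/side2.png

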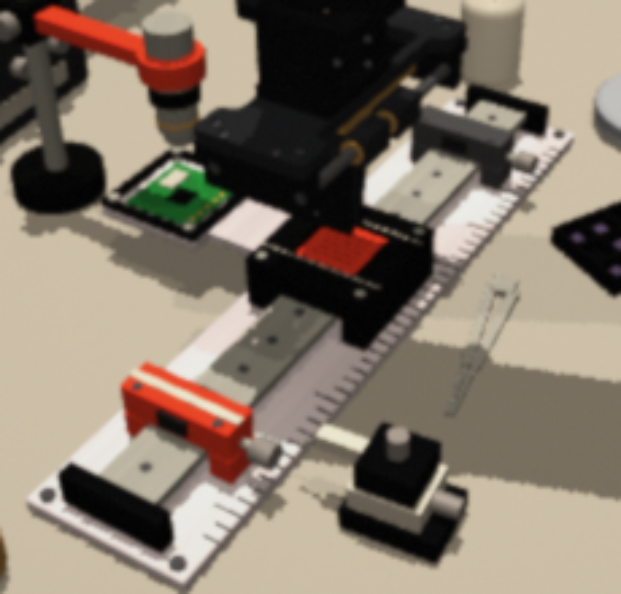

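View pics/wrist2.png

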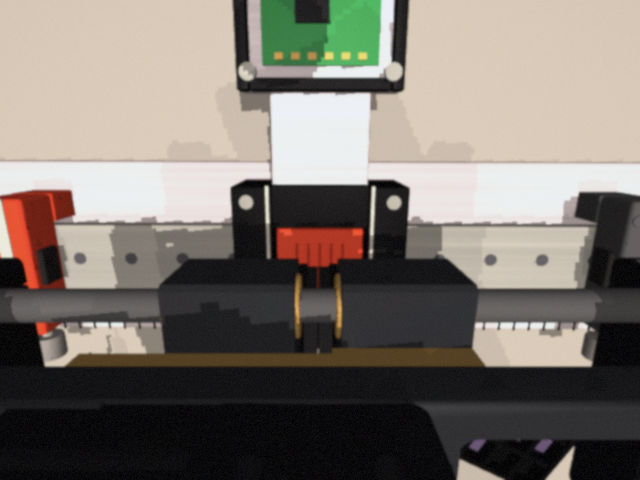

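The fingertip hangs over the pad, and the deck and pad are centred on the fingers (wrist columns 233–408 and 278–363). I'll press in small steps.

```bash
python3 -m creep '[[-0.001,0,0.02,0],[-0.001,0,0.035,0],[-0.001,0,0.045,0],[-0.001,0,0.052,0],[-0.001,0,0.057,0],[-0.001,0,0.06,0],[-0.001,0,0.06,0],[-0.001,0,0.06,0]]'
python3 - <<'E'
from h import plan
plan([531,41,43],-5.3)
E
```

```text
clock: 3.45
eef_pos: [531.3, 41.1, 43.1]
ee_rot: [-0.001, 0.999, -0.046, 0.0]
ft_force: [-3.8, -0.5, 7.3]
opening: 0.3
clk 3.45 pos [531.3  41.1  43.1] yaw -5.27 tilt z [ 8.0e-04  2.8e-03 -1.0e+00] F [-3.8 -0.5  7.3] open 0.3 rows-> [np.float64(-0.0007), np.float64(0.0003), np.float64(0.0002), np.float64(0.0007)]
```

```bash
python3 -m creep '[[0,0,0.003,0],[0,-0.005,0.003,0],[0,-0.012,0.003,0],[0,-0.02,0.003,0],[0,-0.03,0.003,0],[0,-0.04,0.003,0],[0,-0.05,0.003,0],[0,-0.05,0.003,0]]'
python3 - <<'E'
from bench import get_image
import cv2
from h import plan
plan([531,41,42.5],-5.3)
d=get_image("side");a=d["image"][170:390,170:400,::-1];cv2.imwrite("pics/side3.png",cv2.resize(a,None,fx=2.7,fy=2.7))
d=get_image("wrist");cv2.imwrite("pics/wrist3.png",d["image"][:,:,::-1])
plan([531,41,42.5],-5.3)
E
```

```text
clock: 4.25
eef_pos: [533.3, 61.9, 42.5]
ee_rot: [-0.002, 0.999, -0.046, 0.0]
ft_force: [-3.0, 1.1, 7.9]
opening: 0.3
clk 4.25 pos [533.3  61.9  42.5] yaw -5.22 tilt z [ 0.0011  0.0031 -1.    ] F [-3.   1.1  7.9] open 0.3 rows-> [np.float64(-0.0009), np.float64(0.0526), np.float64(-0.0002), np.float64(0.0018)]
clk 4.35 pos [533.3  61.9  42.5] yaw -5.23 tilt z [ 0.0011  0.0034 -1.    ] F [-3.4  1.2  7.6] open 0.1 rows-> [np.float64(-0.0009), np.float64(0.0525), np.float64(-0.0002), np.float64(0.0015)]
```

View pics/side3.png

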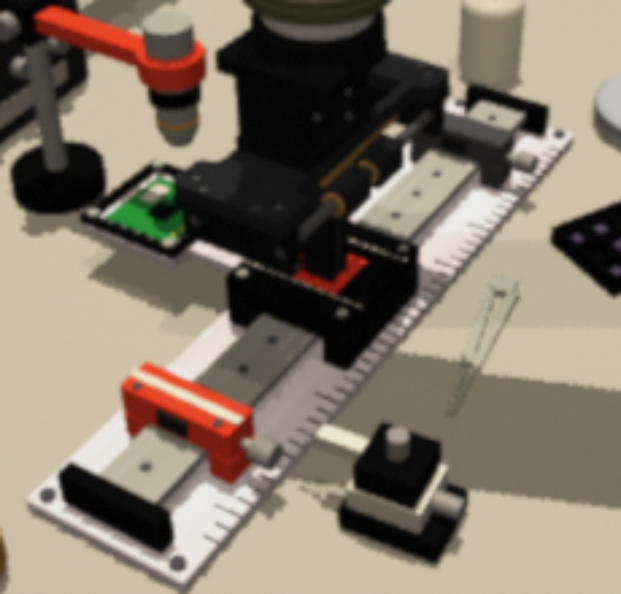

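View pics/wrist3.png

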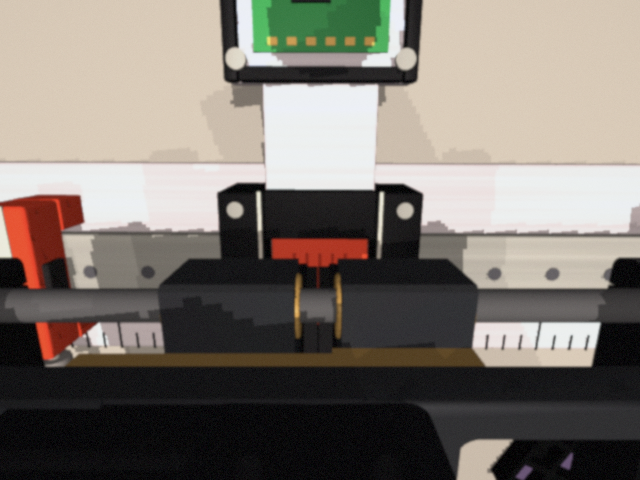

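The carriage follows the finger by friction and the pad is still down (about 4.5 mm). I'll continue.

```bash
python3 -m creep '[[-0.001,-0.008,0,0],[-0.001,-0.02,0,0],[-0.001,-0.032,0,0],[-0.001,-0.044,0,0],[-0.001,-0.056,0,0],[-0.001,-0.068,0,0],[-0.001,-0.08,0,0],[-0.001,-0.08,0,0]]'
python3 -m creep '[[0,-0.008,0,0],[0,-0.02,0,0],[0,-0.032,0,0],[0,-0.044,0,0],[0,-0.056,0,0],[0,-0.068,0,0],[0,-0.08,0,0],[0,-0.08,0,0]]'
python3 - <<'E'
from bench import get_image
import cv2
from h import plan
plan([540,140,42.5],-5.3)
d=get_image("side");a=d["image"][170:390,170:400,::-1];cv2.imwrite("pics/side4.png",cv2.resize(a,None,fx=2.7,fy=2.7))
d=get_image("wrist");cv2.imwrite("pics/wrist4.png",d["image"][:,:,::-1])
E
```

```text
clock: 5.15
eef_pos: [536.4, 94.8, 43.4]
ee_rot: [-0.002, 0.999, -0.045, 0.001]
ft_force: [-1.0, 1.0, 9.1]
opening: 0.6
clock: 5.95
eef_pos: [539.6, 127.9, 44.1]
ee_rot: [-0.002, 0.999, -0.045, 0.002]
ft_force: [-2.9, 0.6, 7.3]
opening: 0.4
clk 5.95 pos [539.6 127.9  44.1] yaw -5.12 tilt z [ 0.0032  0.0047 -1.    ] F [-2.9  0.6  7.3] open 0.4 rows-> [np.float64(-0.0016), np.float64(-0.0302), np.float64(0.0043), np.float64(0.0039)]
```

View pics/side4.png

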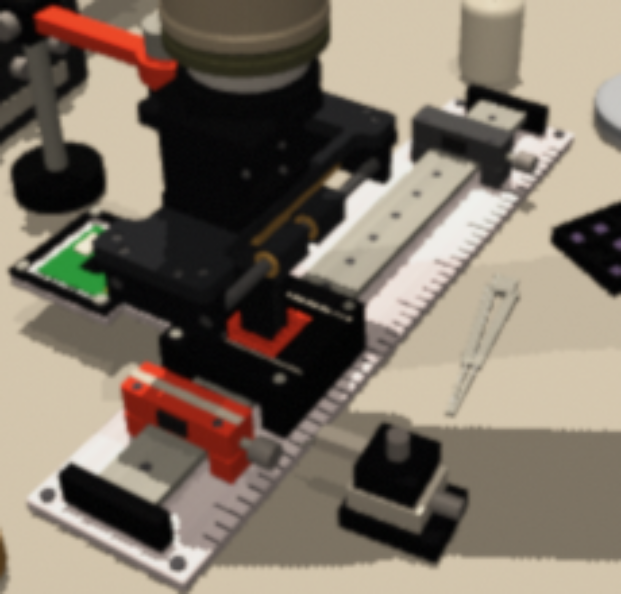

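View pics/wrist4.png

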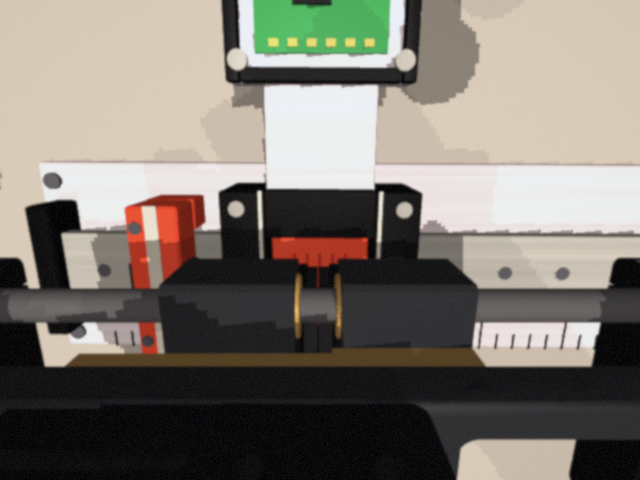

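```bash
python3 -m creep '[[-0.001,-0.003,0.004,0],[-0.001,-0.008,0.005,0],[-0.001,-0.013,0.005,0],[-0.001,-0.018,0.005,0],[-0.001,-0.023,0.005,0],[-0.001,-0.026,0.005,0],[-0.001,-0.026,0.005,0]]'
python3 - <<'E'
from h import plan
plan([540,140,42.5],-5.3)
E
python3 -m creep '[[0,-0.003,0,0],[0,-0.006,0,0],[0,-0.009,0,0],[0,-0.009,0,0]]'
python3 - <<'E'
from h import plan
plan([540,140,42.5],-5.3)
E
```

```text
clock: 6.75
eef_pos: [540.5, 138.6, 42.9]
ee_rot: [-0.003, 0.999, -0.045, 0.002]
ft_force: [-1.3, -0.2, 7.0]
opening: 0.3
clk 6.75 pos [540.5 138.6  42.9] yaw -5.12 tilt z [ 0.0042  0.0051 -1.    ] F [-1.3 -0.2  7. ] open 0.3 rows-> [np.float64(-0.0016), np.float64(-0.0034), np.float64(0.001), np.float64(0.004)]
clock: 7.15
eef_pos: [540.9, 142.6, 43.4]
ee_rot: [-0.003, 0.999, -0.045, 0.002]
ft_force: [-2.6, 0.2, 7.9]
opening: 0.3
clk 7.15 pos [540.9 142.6  43.4] yaw -5.11 tilt z [ 0.0044  0.0051 -1.    ] F [-2.6  0.2  7.9] open 0.3 rows-> [np.float64(-0.0018), np.float64(0.0066), np.float64(0.0023), np.float64(0.0043)]
```

Run:
```python
from bench import get_image
import cv2
d=get_image("side");a=d["image"][250:370,190:330,::-1];cv2.imwrite("pics/side5.png",cv2.resize(a,None,fx=4.5,fy=4.5,interpolation=cv2.INTER_CUBIC))
d=get_image("wrist");a=d["image"][150:300,60:440,::-1];cv2.imwrite("pics/wrist5.png",cv2.resize(a,None,fx=2.1,fy=2.1,interpolation=cv2.INTER_CUBIC))
```

```text
(no output)
```

View pics/side5.png

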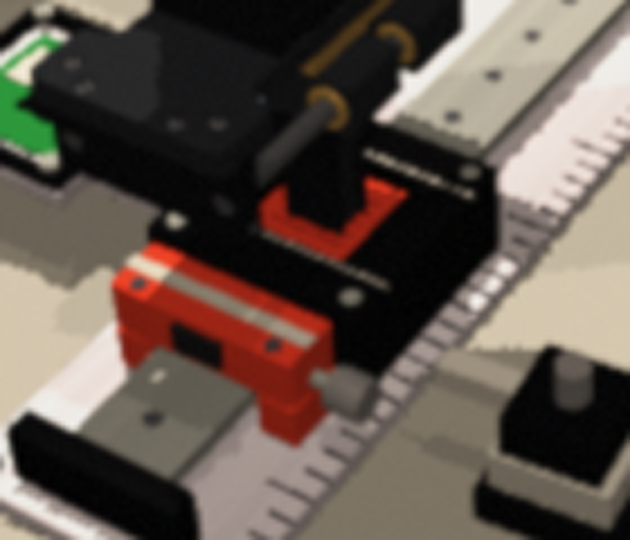

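View pics/wrist5.png

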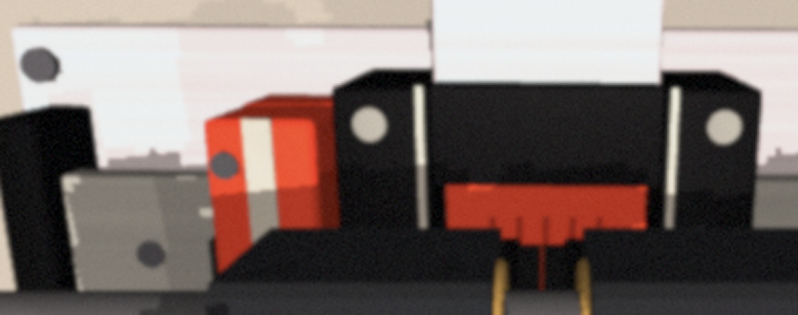

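The carriage is nearly at the bumper. I'll creep on and watch Fy.

```bash
python3 -m creep '[[-0.001,-0.003,0.002,0],[-0.001,-0.006,0.003,0],[-0.001,-0.009,0.003,0],[-0.001,-0.009,0.003,0],[-0.001,-0.009,0.003,0]]'
python3 -m creep '[[0,-0.003,0,0],[0,-0.006,0,0],[0,-0.009,0,0],[0,-0.009,0,0],[0,-0.009,0,0]]'
python3 -m creep '[[0,-0.003,0,0],[0,-0.006,0,0],[0,-0.009,0,0],[0,-0.009,0,0],[0,-0.009,0,0]]'
```

```text
clock: 7.75
eef_pos: [541.5, 145.4, 42.8]
ee_rot: [-0.002, 0.999, -0.045, 0.003]
ft_force: [-1.3, -2.7, 6.9]
opening: 0.5
clock: 8.25
eef_pos: [542.4, 148.2, 43.4]
ee_rot: [-0.002, 0.999, -0.045, 0.003]
ft_force: [-1.4, -3.4, 7.7]
opening: 0.1
clock: 8.75
eef_pos: [543.4, 151.0, 44.0]
ee_rot: [-0.001, 0.999, -0.046, 0.004]
ft_force: [-0.3, -3.4, 7.1]
opening: 0.7
```

Run:
```python
from bench import get_image
import cv2
d=get_image("side");a=d["image"][250:370,190:330,::-1];cv2.imwrite("pics/side6.png",cv2.resize(a,None,fx=4.5,fy=4.5,interpolation=cv2.INTER_CUBIC))
d=get_image("wrist");a=d["image"][150:300,60:440,::-1];cv2.imwrite("pics/wrist6.png",cv2.resize(a,None,fx=2.1,fy=2.1,interpolation=cv2.INTER_CUBIC))
```

```text
(no output)
```

View pics/side6.png

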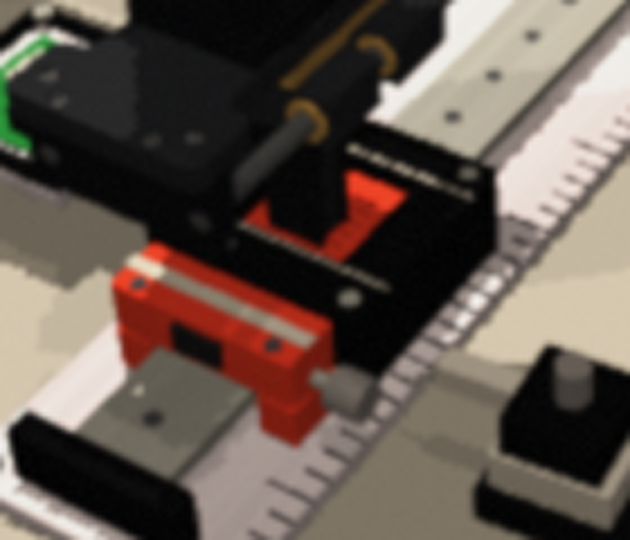

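View pics/wrist6.png

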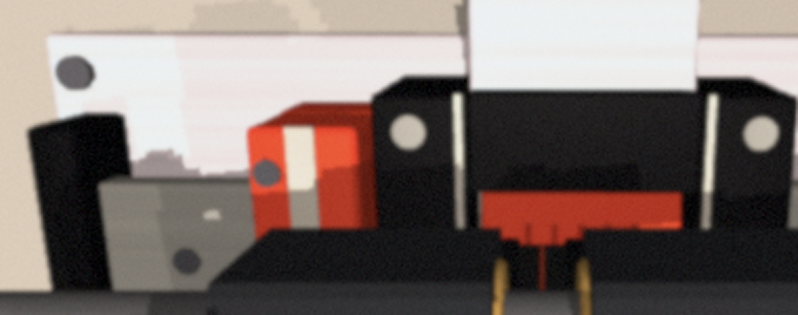

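The carriage has not moved between the last two pictures (deck screw at (350,297) in both side crops). The finger now slides on the pad with a steady 3.4 N towards the stop, so the carriage is against it. I'll release straight up.

```bash
python3 -m creep '[[0,-0.001,-0.005,0],[0,-0.001,-0.012,0],[0,-0.001,-0.02,0],[0,-0.001,-0.04,0],[0,-0.001,-0.08,0],[0,-0.001,-0.15,0],[0,-0.001,-0.25,0],[0,-0.001,-0.35,0]]'
python3 -m creep '[[0,0,-0.05,0],[0,0,-0.1,0],[0,0,-0.1,0],[0,0,-0.1,0],[0,0,-0.1,0]]'
python3 - <<'E'
from bench import get_image,sense
import cv2,numpy as np
s=sense();print(s["joint_vel"].round(3))
d=get_image("side");a=d["image"][250:370,190:330,::-1];cv2.imwrite("pics/side7.png",cv2.resize(a,None,fx=4.5,fy=4.5,interpolation=cv2.INTER_CUBIC));cv2.imwrite("pics/side7f.png",d["image"][:,:,::-1])
d=get_image("wrist");cv2.imwrite("pics/wrist7.png",d["image"][:,:,::-1]);np.savez("pics/w7.npz",p=s["eef_pos"],q=s["ee_rot"],**d)
E
```

```text
clock: 9.65
eef_pos: [542.1, 151.4, 186.5]
ee_rot: [-0.001, 0.999, -0.045, 0.004]
ft_force: [1.4, -0.0, -0.6]
opening: 0.6
clock: 10.15
eef_pos: [541.3, 151.1, 225.8]
ee_rot: [-0.001, 0.999, -0.045, 0.003]
ft_force: [0.4, -0.9, -1.1]
opening: 0.5
[-0.001  0.009  0.002  0.005  0.001 -0.001 -0.001]
```

View pics/side7.png

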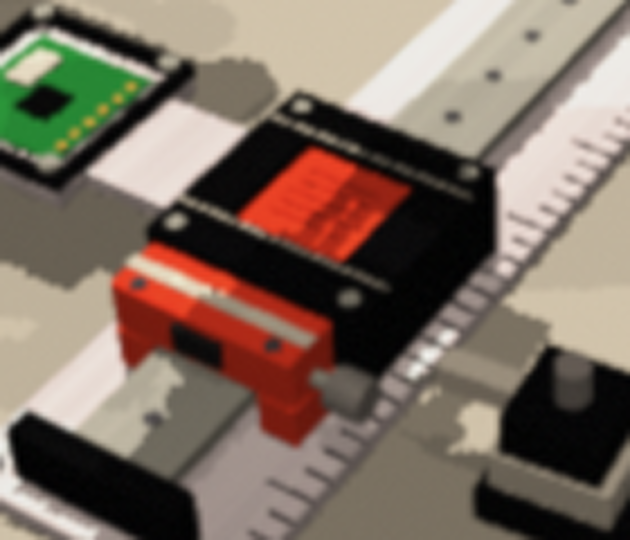

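View pics/side7f.png

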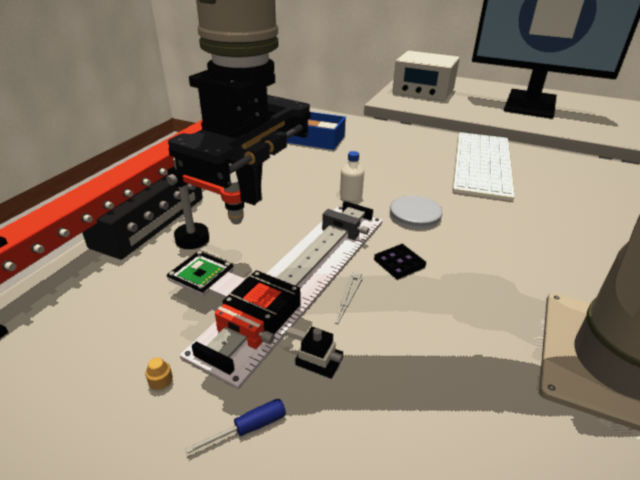

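View pics/wrist7.png

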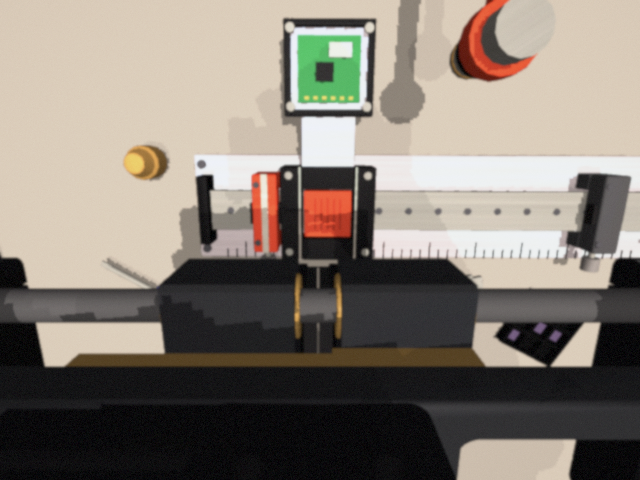

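Run:
```python
import cv2
a=cv2.imread("pics/wrist7.png")[150:275,230:390];cv2.imwrite("pics/wrist7c.png",cv2.resize(a,None,fx=4.5,fy=4.5,interpolation=cv2.INTER_CUBIC))
```

```text
(no output)
```

View pics/wrist7c.png

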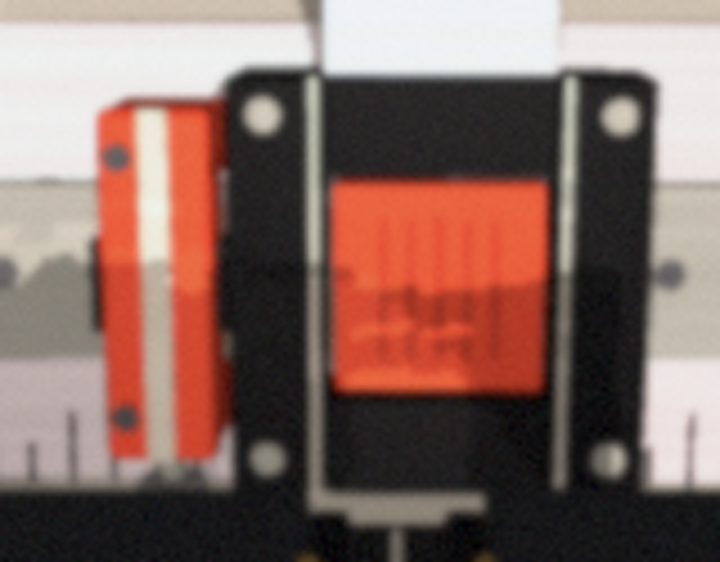

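Run:
```python
from bench import r,sense
print(sense()["ft_force"].round(1)); print(r.job_done())
```

```text
[-0.6  0.4  0.2]
the job is handed in; nothing more can be done
None
```

The carriage is up against the orange stop with its brake pad released, and I handed the job in at about 10.3 s of the 38 s.

I pressed the pad with the closed fingers, about 3–5 mm deep at 7–9 N. Keeping it pressed, I took the carriage about 100 mm along the rail to the stop. I then lifted straight up.

- **Contact with the stop:** While I pushed on at the stop, the push held at about 3.4 N (against 1–2 N of drag) and the finger slid on the pad while the carriage stayed put. The last wrist picture puts the pad about 60.6 mm from the stop's centre (60 mm nominal when touching). The gap to the stop's body is about 2.8 mm, which the 3 mm bumper fills.
- **Brake:** The pad looks up again. I judged that by eye and did not measure its height or test the grip.
- **Surroundings:** The microscope and the loose things look unmoved in the side picture. I compared these by eye too.
- **Robot:** The gripper was clear, with the tip at about 226 mm and the force reading near zero.
- **Disagreement:** The cameras placed the stop 3–6 mm apart along the rail (y about 197, 201 and 204 mm). I therefore judged the contact by force and pictures, not by the computed position.

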